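# Put the covered loader valve into float

### The job

Lift the cover of the grey valve box off its seat and slide it sideways in its channels until it is parked at the other end, clear of the opening. Push the ball-knobbed lever away from the robot, past its stiff detent, until it stays by itself in the float notch, without working the paddle lever beside it. Then slide the cover back and let it down fully into its seat, leaving the other things on the bench where they are.

Things in the scene. Friction and masses are not known exactly. Their poses are not given: they have to be found in the camera images.
- valve_box: Grey steel valve box fixed to the bench, 205 (x) x 325 (y) x 173 mm high; origin at the centre of its underside, x away from the robot (yaw within 0.25 rad), y left, z up. Right half (-y): the cover's seat over a well with two levers. Left half (+y): flat deck, top at z 150 mm, where the cover parks. Channels along y at the near and far edges; end stops at y +-150.5 mm, their top at z 162 mm.
- seat (a point): Centre of the cover's seat, at valve_box (0, -78, 142) mm, axes as valve_box. The seat is a recess 165 (x) x 145 (y) mm, 8 mm deep in the deck, with a ledge around an opening 140 (x) x 120 (y) mm. The seated cover's origin lies here, with 2.5 mm play.
- park (a point): Centre of the parking place on the deck, at valve_box (0, 76, 150) mm: where the origin of the parked cover belongs, 154 mm to the left of the seat (150 to 158 mm will do).
- lip (a point): Middle of the near channel lip's inner edge, underside, at valve_box (-74.5, 0, 168) mm; the far lip is at x +74.5 mm. Lips are 5 mm thick (top at z 173 mm) and run the whole length in y over the cover's edges; the channel webs stand at x +-82.5 mm.
- cover: Aluminium tread-plate cover 160 (x) x 140 (y) x 8 mm, about 0.45 kg, loose but captive under the lips; origin at the centre of its underside. Seated it is flush with the deck. Lift it 8 to 18 mm (12 is good; at 18 it meets the lips), then it slides along the box's y. Set down on the deck it stays.
- cover_handle (a point): Centre of the cover's handle, 42 mm above the cover's underside: a flat steel bar 90 mm along x, 12 mm wide (y), 14 mm high, on two posts 66 mm apart, 27 mm free under the bar. Pinch it from above, fingers closing along y.
- ball_lever (a joint): Angle (rad) of the lever with the ball knob: 0 = neutral, leaning 0.35 rad towards the robot; grows when pushed along the box's +x; stop at 0.86. A spring returns it (1 N at the knob, rising to 5 N). From 0.45 a stiff detent resists (about 13 N at the knob); past its crest at about 0.62 the lever drops into the float notch and stays at about 0.79 when let go.
- ball_lever_tip (a point): Centre of the black ball knob, 22 mm diameter, 70 mm from the lever's pivot, which lies 53 mm above the bench at x +5 mm of the box, axis along the box's y. The knob is 119 mm above the bench in neutral, 123 mm upright, 116 mm in float; it moves about 54 mm in +x. Two levers stand 60 mm apart in y; the ball lever may be the left or the right one.
- paddle_lever (a joint): Angle (rad) of the lever with the flat paddle, 0 = neutral (same lean and spring, no detent, stop at 0.7); leave it near 0.
- paddle_lever_tip (a point): Near the centre of the flat black paddle (26 mm wide in y, 24 mm high, 8 mm thick), 70 mm from its lever's pivot.
- piston: Bystander: aluminium piston, 84 mm diameter, 80 mm high, upright; origin under its centre.
- filter_can: Bystander: white canister, 76 mm diameter, 110 mm high, upright; origin under its centre.
- bearing_cup: Bystander: steel bearing ring, 72 mm diameter, 20 mm high; origin under its centre.
- hex_nut: Bystander: dark hexagon nut, 38 mm across, 16 mm high; origin under its centre.
- sleeve: Bystander: brass sleeve, 48 mm diameter, 60 mm high, upright; origin under its centre.
- spanner: Bystander: steel spanner 220 mm long, lying flat; origin under its middle.
- hammer: Bystander: hammer lying flat; origin under its middle.
- carton: Bystander: cardboard carton 100 x 140 x 70 mm; origin under its centre.

How it is judged:
By the outcome, as a careful person would: the job done as asked, in the order asked, and still so for the second after the job is handed in, with the robot touching nothing.
It also fails if it takes over 64 s, if anything falls off the work surface, if the arm or the gripper's body presses on something with over 40 N, if the wrist force passes 120 N, or if a joint passes its speed limit or range.

### The arm

A 6-joint arm with a two-finger parallel gripper is mounted at the origin on the work surface. World frame = base frame: x ahead of the robot, y to its left, z up, the work surface at z = 0. Lengths are in m, angles in degrees, forces in N, time in s.
With the tool pointing down it reaches from about 0.35 to 0.975 m from the base axis. Payload 17.4 kg.
Tool frame: the origin (TCP) lies on the centre line of the jaws, within the pads' length; the fingertips stand 22 mm ahead of it and the grasp point (between the pads) lies 3 mm ahead of it (ctrl.tcp_to_tips is the z of the fingertips in the tool frame, in m); z points along the fingers, y is the line along which they close (so a half turn about z gives the same grasp; the last joint's range is limited). The gripper opens to 85 mm and grips with 20 to 120 N. Pads are 22 mm wide; open, the fingers measure 114 mm over their backs; the gripper's body (76 mm by 85 mm) begins 54 mm behind the grasp point. The pads swing forward as they close: fully open they stand 13 mm farther back than shut.
Start: joints at [69.11, 6.646, 82.598, -0, 90.757, -2.166], TCP at [0.217, 0.639, 0.253] pointing down, gripper open.
Joint ranges: [-162.19, 162.19], [-47.58, 125.68], [4.15, 143.07], [-65.23, 245.23], [0.69, 171.88], [-170.13, 170.13]. Speed limits (degrees/s): [108.29, 108.29, 127.2, 180, 180, 180].

### API

Orientations are given as a 3x3 rotation matrix whose columns are the frame's x, y, z axes.
In Python, from station import ctrl gives the robot as it stands.
- The arm moves only by the tool pendant, called after "Request:" in YAML: its name, and indented under it one key for each argument. Schema: {"type":"object","properties":{"motion":{"type":"array","items":{"type":"number"},"minItems":7,"maxItems":84},"clamp_n":{"type":"number"},"only":{"type":"string"},"quiet":{"type":"boolean"},"lines":{"type":"string"}},"required":["motion"],"additionalProperties":false}. motion is one flat list of numbers that holds 1 to 12 rows one after another, with no inner brackets; each row has 7 numbers: a rotation vector rx, ry, rz in units of 4 degrees, then dx, dy, dz in units of 5 mm, then the finger opening in m; each row is the pose to reach, as a shift and turn from the pose commanded when the call began, along the tool's axes at that moment; what a row does not reach only later rows make up. A row lasts 1/10 s, in which the tool goes at most 0.05 m and 8.59 degrees, less where a joint would pass 70% of its speed; a pose out of reach is approached as far as the arm can. The fingers move at their own pace and stop on an object; clamp_n is the grip in N (left out, the last holds). Time passes only in rows, so rows that do not move let the fingers close. The tool returns the time, the measured TCP pose, the force, the opening and the grip force at its end. only (a regular expression) keeps the lines of the reply that match it, lines (a string "A,B") keeps lines A to B, and quiet returns only ok. Input that does not fit is refused with a message, and nothing moves.
- ctrl.state(): the state, without advancing time (a new reading comes with each control period).
- ctrl.capture(name): name is "side" or "top" or "wrist"; returns (picture, depth): 384x512x3 uint8, red, green, blue; 384x512 float32, m along the optical axis (not along the pixel's ray), 0 where there is no reading.
- ctrl.camera_params(name): a dict with "intrinsics" (3x3 intrinsics, pixels), "D" ([k1, k2, p1, p2, k3] as OpenCV has them; the pictures are not rectified), "rvec" (rotation vector, rad) and "tvec" (3), from world to camera coordinates, as OpenCV has them. Camera axes: x right, y down, z forward; pixel columns grow to the right and rows downward; lengths in m; the calibration is good to about 2 mm. A picture is of the moment at which its call begins: read the wrist's pose just before it. camera_params takes no time and is no camera call; for the wrist camera it gives the pose at the moment of the call.
- ctrl.finish_job(): hands the job in; it is judged then, once.
The state is a dict: "time_s": time; "q": joint angles; "joint_vel": joint speeds; "joint_efforts": joint torques, N m; "ee_pos": TCP position; "orientation": TCP orientation; "wrist_force": force on the tool from outside, world axes, zero at the start; "ft_torque": the same for the moment, N m; "opening": finger opening in m; "finger_force": force on a finger pad.
Only numpy, scipy, OpenCV 4.12 (cv2) and the standard library are available. Lean on these libraries where they do the work, as an engineer would, in place of code of your own. Each camera call takes 0.05 s, during which the arm holds its last target. There are 200 camera calls.

## Working session

There is one attempt and no reset: what is moved stays moved. The work goes in short steps, Python scripts to look and compute and a tool call to move; the robot and the scene stay as the last step left them, time stands still between calls to the robot, and variables do not carry over. Pictures are saved under pics/ and viewed, at most 10 in all, crops included, and the job is handed in when it is done.

```bash
ls; mkdir -p pics
```

Run:
```python
from station import ctrl
import cv2,numpy as np
s=ctrl.state();print(s['time_s'],s['ee_pos'],s['orientation'],s['opening'],ctrl.tcp_to_tips)
ims=[]
for n in("top","side"):
    p,d=ctrl.capture(n);np.savez(f'pics/{n}0.npz',p=p,d=d);c=ctrl.camera_params(n);print(n,c)
    cv2.imwrite(f'pics/{n}0.png',cv2.resize(p[...,::-1],(800,600)))
```

```text
pics
station.py
0.0 [0.2166205  0.63911421 0.25254994] [[-9.47084695e-01  3.20983548e-01 -3.77806561e-04]
 [ 3.20983770e-01  9.47084049e-01 -1.10580652e-03]
 [ 2.86886838e-06 -1.16856220e-03 -9.99999317e-01]] 0.08534400350063591 0.022
top {'intrinsics': array([[356.82385913,   0.        , 258.53481994],
       [  0.        , 356.82385913, 190.5401222 ],
       [  0.        ,   0.        ,   1.        ]]), 'D': array([0.01398017, 0.        , 0.        , 0.        , 0.        ]), 'rvec': array([ 2.17869701, -2.21889678,  0.04571779]), 'tvec': array([0.00779767, 0.49146221, 1.20366095])}
side {'intrinsics': array([[433.09677499,   0.        , 252.51140279],
       [  0.        , 433.09677499, 185.8289383 ],
       [  0.        ,   0.        ,   1.        ]]), 'D': array([-0.05935547,  0.        ,  0.        ,  0.        ,  0.        ]), 'rvec': array([ 2.45017603, -0.44042046,  0.14852547]), 'tvec': array([-0.47905415,  0.1920401 ,  1.35119248])}
```

View pics/top0.png

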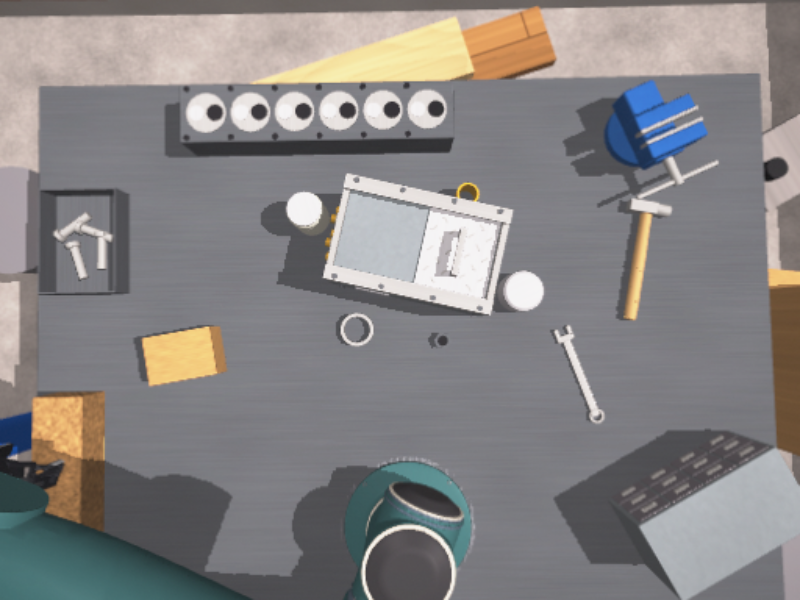

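View pics/side0.png

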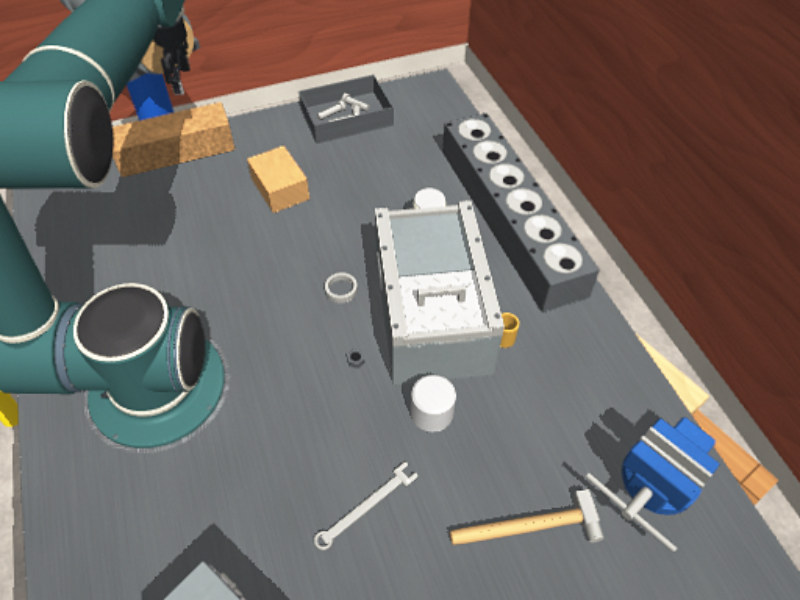

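The top view shows the box with corners at about (347,175), (512,209), (491,314) and (325,280). The cover is at the right end, with its handle near (453,254), and the piston and can stand beside the ends. Next I measure the box and handle.

Create h.py:
```python
from station import ctrl
import cv2,numpy as np
def cam(n):
    c=ctrl.camera_params(n);R=cv2.Rodrigues(c['rvec'])[0];return c['intrinsics'],c['D'],R,np.ravel(c['tvec'])
def rays(c,uv):
    K,D,R,t=c;u=cv2.undistortPoints(np.float64(uv).reshape(-1,1,2),K,D)[:,0]
    return -R.T@t, np.c_[u,np.ones(len(u))]@R
def onplane(c,uv,z):
    o,d=rays(c,uv);return o+d*((z-o[2])/d[:,2])[:,None]
def cloud(c,d):
    v,u=np.mgrid[:d.shape[0],:d.shape[1]];o,r=rays(c,np.c_[u.ravel(),v.ravel()])
    P=o+r*d.reshape(-1,1);P[d.ravel()<=0]=np.nan;return P.reshape(*d.shape,3)
def cap(n):
    c=cam(n);p,d=ctrl.capture(n);return c,p,d
def totool(v):  # world shift -> tool axes
    return np.array(ctrl.state()['orientation']).T@np.asarray(v)
```

Run:
```python
from h import *
z=np.load('pics/top0.npz');c=cam('top');P=cloud(c,z['d'])
cor=onplane(c,np.array([(347,175),(512,209),(491,314),(325,280)])*.64,.173);print(cor)
Z=P[...,2]
near=np.hypot(P[...,0]-cor[:,0].mean(),P[...,1]-cor[:,1].mean())<.25
h=np.histogram(Z[near],bins=np.arange(-.01,.22,.01));print(h[0],h[1].round(3))
for lo,hi in((.163,.183),(.185,.21)):
    m=near&(Z>lo)&(Z<hi);q=P[m][:,:2].astype(np.float32)
    print(m.sum(),np.median(Z[m]))
    m2=cv2.morphologyEx(m.astype(np.uint8),cv2.MORPH_OPEN,np.ones((2,2))) if lo<.18 else m
    n,l,st,ce=cv2.connectedComponentsWithStats(m2.astype(np.uint8));print(st,ce)
    vv,uu=np.nonzero(m);r=cv2.minAreaRect(np.c_[uu,vv].astype(np.float32));b=cv2.boxPoints(r);print(onplane(c,b,(lo+hi)/2))
cv2.imwrite('pics/crop0.png',cv2.resize(z['p'][105:210,200:360,::-1],(800,525),interpolation=cv2.INTER_CUBIC))
```

```text
[[ 0.72024043  0.10275374  0.173     ]
 [ 0.64918751 -0.20935959  0.173     ]
 [ 0.45083718 -0.16465794  0.173     ]
 [ 0.52074345  0.14713951  0.173     ]]
[2380 5199  222  194   89  110  117  138  275  312  187  367  188   13
   20 1370 3536  439 2050   30  109    0] [-0.01  0.    0.01  0.02  0.03  0.04  0.05  0.06  0.07  0.08  0.09  0.1
  0.11  0.12  0.13  0.14  0.15  0.16  0.17  0.18  0.19  0.2   0.21]
2334 0.1740019275056931
[[     0      0    512    384 194431]
 [   221    112    108     32   1054]
 [   219    133      2      2      4]
 [   217    137      3      4     10]
 [   215    146      3      2      6]
 [   213    155      4      4     10]
 [   320    155      3      6     13]
 [   213    161      2      2      4]
 [   320    165      2      4      8]
 [   208    169    109     34   1060]
 [   319    172      2      2      4]
 [   314    185      2      2      4]] [[255.36368172 191.88922548]
 [273.86907021 127.61859583]
 [219.5        133.5       ]
 [217.8        138.7       ]
 [216.         146.5       ]
 [214.6        156.3       ]
 [321.07692308 157.46153846]
 [213.5        161.5       ]
 [320.5        166.5       ]
 [261.73962264 185.74339623]
 [319.5        172.5       ]
 [314.5        185.5       ]]
[[ 0.52554976  0.15338232  0.173     ]
 [ 0.72583462  0.1066959   0.173     ]
 [ 0.64887889 -0.21104781  0.173     ]
 [ 0.44986432 -0.16213528  0.173     ]]
131 0.19210080261791163
[[     0      0    512    384 196477]
 [   289    145     10     31    131]] [[255.4747375  191.52068181]
 [293.38931298 160.48091603]]
[[ 0.5273529  -0.08730943  0.1975    ]
 [ 0.61359476 -0.10836605  0.1975    ]
 [ 0.61069887 -0.12024293  0.1975    ]
 [ 0.52448035 -0.09915012  0.1975    ]]
```

View pics/crop0.png

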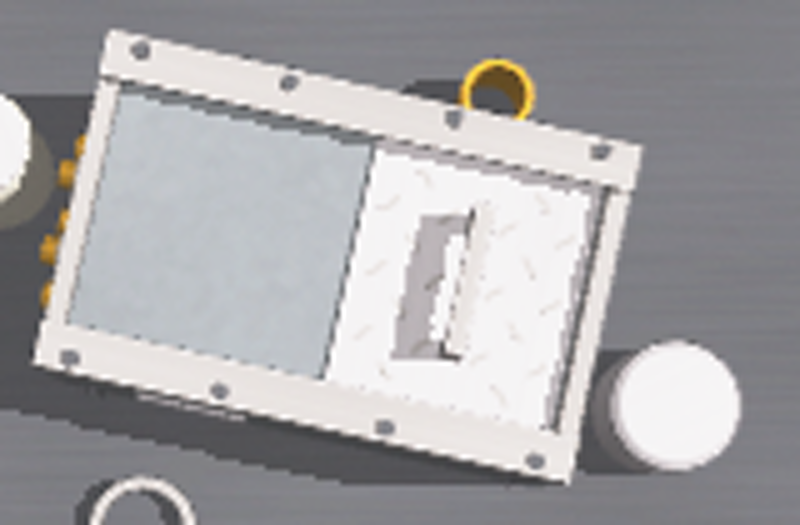

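The crop shows clean lips on both edges, the handle bar at about crop (465,280), and the cover seated.

Run:
```python
from h import *
z=np.load('pics/top0.npz');c=cam('top');P=cloud(c,z['d']);Z=P[...,2]
L=[]
for a,b,x,y in((221,112,108,32),(208,169,109,34)):
    m=np.zeros(Z.shape,bool);m[b:b+y,a:a+x]=1;m&=(Z>.163)&(Z<.183)
    n,l,st,ce=cv2.connectedComponentsWithStats(m.astype(np.uint8));k=1+st[1:,4].argmax();m=l==k
    vv,uu=np.nonzero(m);W=onplane(c,np.c_[uu,vv],.173)[:,:2]
    r=cv2.minAreaRect(W.astype(np.float32));f=cv2.fitLine(W.astype(np.float32),2,0,.01,.01).ravel();print(r,f,W.mean(0));L.append((r,W.mean(0)))
m=(Z>.185)&(Z<.205);m[:140]=0;m[180:]=0;m[:,:285]=0;m[:,305:]=0
vv,uu=np.nonzero(m);W=onplane(c,np.c_[uu,vv],.191)[:,:2];print('handle',W.mean(0),cv2.minAreaRect(W.astype(np.float32)))
C=(np.array(L[0][0][0])+L[1][0][0])/2;C2=(L[0][1]+L[1][1])/2;print(C,C2)
for yaw in(-.22,-.23,-.24):
    print(yaw,C2+np.array([np.sin(yaw),-np.cos(yaw)])*.078)
print(totool(np.array([.568,-.105,.227])-ctrl.state()['ee_pos']))
```

```text
((0.6720262169837952, -0.049252837896347046), (0.3233075737953186, 0.04253720864653587), 78.7453842163086) [ 0.23178725  0.9727665   0.67322856 -0.04900314] [ 0.67322854 -0.04900313]
((0.5075512528419495, -0.00946497917175293), (0.3240916132926941, 0.040965061634778976), 76.51055145263672) [ 0.2318835   0.9727436   0.5011516  -0.01003058] [ 0.50115163 -0.01003058]
handle [ 0.56933307 -0.1042714 ] ((0.5698508620262146, -0.10440780222415924), (0.012279235757887363, 0.08933361619710922), 76.27872467041016)
[ 0.58978873 -0.02935891] [ 0.58719009 -0.02951686]
-0.22 [ 0.57016817 -0.10563686]
-0.23 [ 0.56940784 -0.10546284]
-0.24 [ 0.56864928 -0.10528122]
[-0.57166528 -0.5919163   0.02622391]
```

The rows are not in the units I measure in: shifts go in units of 5 mm and turns go in units of 4 degrees. I convert before sending: -0.591 m is -118.2, -0.573 m is -114.6, -5.3 degrees is -1.325.

Request:
pendant:
  motion: [0, 0, -1.325, -114.6, -118.2, 0, 0.085, 0, 0, -1.325, -114.6, -118.2, 0, 0.085, 0, 0, -1.325, -114.6, -118.2, 0, 0.085, 0, 0, -1.325, -114.6, -118.2, 0, 0.085, 0, 0, -1.325, -114.6, -118.2, 0, 0.085, 0, 0, -1.325, -114.6, -118.2, 0, 0.085, 0, 0, -1.325, -114.6, -118.2, 0, 0.085, 0, 0, -1.325, -114.6, -118.2, 0, 0.085, 0, 0, -1.325, -114.6, -118.2, 0, 0.085, 0, 0, -1.325, -114.6, -118.2, 0, 0.085, 0, 0, -1.325, -114.6, -118.2, 0, 0.085, 0, 0, -1.325, -114.6, -118.2, 0, 0.085]
  clamp_n: 40

```text
time_s: 1.3
ee_pos: [0.4743, 0.0951, 0.2533]
orientation: [[-0.973, 0.232, 0.0], [0.232, 0.973, 0.0], [-0.0, 0.0, -1.0]]
wrist_force: [1.3, 1.2, -0.6]
opening: 0.0854
finger_force: 0.0
```

Create go.py:
```python
import sys
from h import *
s=ctrl.state();O=np.array(s['orientation'])
C=np.array([.588,-.0295]);yaw=-.234
def bw(p): x,y,z=p;return np.array([C[0]+x*np.cos(yaw)-y*np.sin(yaw),C[1]+x*np.sin(yaw)+y*np.cos(yaw),z])
def inbox(w): d=np.asarray(w[:2])-C;return np.array([d[0]*np.cos(yaw)+d[1]*np.sin(yaw),-d[0]*np.sin(yaw)+d[1]*np.cos(yaw),w[2]])
if __name__=='__main__':
    print('t',s['time_s'],'box pose',inbox(s['ee_pos']).round(4),'yaw',np.degrees(np.arctan2(-O[0,1],O[1,1])).round(2),'F',np.round(s['wrist_force'],1))
    if len(sys.argv)>3: print('tool shift',(O.T@(bw(list(map(float,sys.argv[1:4])))-s['ee_pos'])).round(4))
```

```bash
python3 go.py 0 -.0775 .235
```

```text
t 1.3 box pose [-0.1395  0.0949  0.2533] yaw -13.43 F [ 1.3  1.2 -0.6]
tool shift [-0.1396 -0.1723  0.0183]
```

In the tool's units: -0.172 m is -34.4, -0.15 m is -30.

Request:
pendant:
  motion: [0, 0, 0, -10, -12, 0, 0.085, 0, 0, 0, -18, -22, 0, 0.085, 0, 0, 0, -24, -30, 1, 0.085, 0, 0, 0, -27.8, -34.4, 3.6, 0.085, 0, 0, 0, -27.8, -34.4, 3.6, 0.085, 0, 0, 0, -27.8, -34.4, 3.6, 0.085]

```text
time_s: 1.9
ee_pos: [0.5695, -0.1049, 0.2334]
orientation: [[-0.972, 0.235, -0.003], [0.235, 0.972, 0.0], [0.003, -0.0, -1.0]]
wrist_force: [0.4, 0.4, -0.8]
opening: 0.0848
finger_force: 0.0
```

```bash
python3 go.py 0 -.0775 .187
```

Run:
```python
from h import *
c,p,d=cap('wrist');np.savez('pics/w1.npz',p=p,d=d);cv2.imwrite('pics/w1.png',p[...,::-1])
P=cloud(c,d);Z=P[...,2];print(c[2],c[3])
m=(Z>.185)&(Z<.2)&(np.hypot(P[...,0]-.57,P[...,1]+.105)<.06);print(m.sum())
vv,uu=np.nonzero(m);W=onplane(c,np.c_[uu,vv],.191)[:,:2];print(W.mean(0),cv2.minAreaRect(W.astype(np.float32)))
```

```text
t 1.9 box pose [-0.0005 -0.0776  0.2334] yaw -13.6 F [ 0.4  0.4 -0.8]
tool shift [-0.0006  0.0001  0.0464]
[[ 2.34541869e-01  9.72106018e-01  2.70984104e-05]
 [ 9.28432020e-01 -2.24012821e-01  2.96365046e-01]
 [ 2.88104316e-01 -6.94848528e-02 -9.55074740e-01]] [-0.03200873 -0.58289283  0.19016078]
3467
[ 0.56102225 -0.10359916] ((0.5642554759979248, -0.10435530543327332), (0.012010362930595875, 0.09036298841238022), 76.42598724365234)
```

View pics/w1.png

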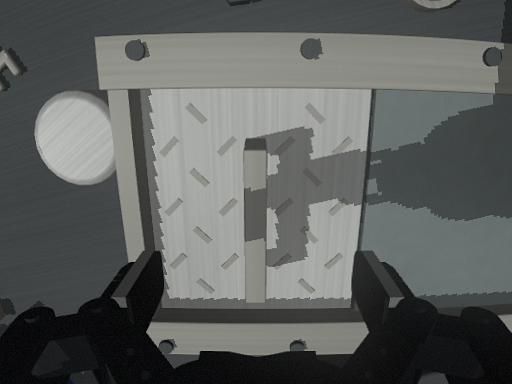

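The wrist view shows the bar centred between the open fingers, at (255,220), so I descend and grip.

In the tool's units: 0.046 m is 9.2, 0.025 m is 5.

Request:
pendant:
  motion: [0, 0, 0, 0.4, 0, 5, 0.085, 0, 0, 0, 0.4, 0, 9.2, 0.085, 0, 0, 0, 0.4, 0, 9.2, 0.085, 0, 0, 0, 0.4, 0, 9.2, 0.02, 0, 0, 0, 0.4, 0, 9.2, 0.0, 0, 0, 0, 0.4, 0, 9.2, 0.0, 0, 0, 0, 0.4, 0, 9.2, 0.0, 0, 0, 0, 0.4, 0, 9.2, 0.0]
  clamp_n: 80

```text
time_s: 2.75
ee_pos: [0.5673, -0.1024, 0.19]
orientation: [[-0.973, 0.232, 0.0], [0.232, 0.973, -0.001], [-0.001, -0.001, -1.0]]
wrist_force: [-15.4, -46.3, 20.5]
opening: 0.0121
finger_force: 25.3
```

```bash
python3 go.py
```

```text
t 2.75 box pose [-0.0032 -0.0757  0.19  ] yaw -13.43 F [-15.4 -46.3  20.5]
```

Request:
pendant:
  motion: [0, 0, 0, 0, 0, 0, 0.0, 0, 0, 0, 0, 0, 0, 0, 0, 0, 0, 0, 0, 0, 0]

```text
time_s: 3.05
ee_pos: [0.5672, -0.1029, 0.1901]
orientation: [[-0.973, 0.233, 0.0], [0.233, 0.972, -0.002], [-0.001, -0.002, -1.0]]
wrist_force: [-4.1, -7.7, 5.5]
opening: 0.0103
finger_force: 78.9
```

```bash
python3 go.py 0 -.0775 .187
```

```text
t 3.05 box pose [-0.0032 -0.0762  0.1901] yaw -13.47 F [-4.1 -7.7  5.5]
tool shift [-0.0032 -0.0013  0.0031]
```

In the tool's units: -0.012 m is -2.4, -0.008 m is -1.6.

Request:
pendant:
  motion: [0, 0, 0, 0, 0, -0.8, 0, 0, 0, 0, 0, 0, -1.6, 0, 0, 0, 0, 0, 0, -2.4, 0, 0, 0, 0, 0, 0, -2.4, 0, 0, 0, 0, 0, 0, -2.4, 0]

```text
time_s: 3.55
ee_pos: [0.5674, -0.1016, 0.2014]
orientation: [[-0.973, 0.232, 0.0], [0.232, 0.973, 0.0], [-0.0, 0.001, -1.0]]
wrist_force: [-0.4, -1.3, -4.3]
opening: 0.0103
finger_force: 78.4
```

```bash
python3 go.py 0 -.0775 .202
```

```text
t 3.55 box pose [-0.0033 -0.0749  0.2014] yaw -13.41 F [-0.4 -1.3 -4.3]
tool shift [-0.0033 -0.0026 -0.0006]
```

In the tool's units: 0.154 m is 30.8, 0.148 m is 29.6.

Request:
pendant:
  motion: [0, 0, 0, 0, 3, 0, 0, 0, 0, 0, 0, 7, 0, 0, 0, 0, 0, 0, 11, 0, 0, 0, 0, 0, 0, 15, 0, 0, 0, 0, 0, 0, 19, 0, 0, 0, 0, 0, 0, 23, 0, 0, 0, 0, 0, 0, 27, 0, 0, 0, 0, 0, 0, 29.6, 0, 0, 0, 0, 0, 0, 30.8, 0, 0, 0, 0, 0, 0, 30.8, 0, 0, 0, 0, 0, 0, 30.8, 0, 0]

```text
time_s: 4.65
ee_pos: [0.603, 0.0479, 0.2012]
orientation: [[-0.973, 0.232, -0.0], [0.232, 0.973, 0.0], [0.0, 0.0, -1.0]]
wrist_force: [0.1, -0.8, -3.4]
opening: 0.0105
finger_force: 79.1
```

```bash
python3 go.py 0 .076 .201
```

```text
t 4.65 box pose [-0.0033  0.0788  0.2012] yaw -13.42 F [ 0.1 -0.8 -3.4]
tool shift [-0.0033 -0.0028  0.0002]
```

In the tool's units: 0.0035 m is 0.7, 0.002 m is 0.4.

Request:
pendant:
  motion: [0, 0, 0, 0, 0, 0.4, 0, 0, 0, 0, 0, 0, 0.7, 0, 0, 0, 0, 0, 0, 0.7, 0, 0, 0, 0, 0, 0, 0.7, 0]

```text
time_s: 5.05
ee_pos: [0.603, 0.0476, 0.1981]
orientation: [[-0.973, 0.233, 0.0], [0.233, 0.973, -0.0], [-0.0, -0.0, -1.0]]
wrist_force: [-2.2, -2.2, 2.2]
opening: 0.0104
finger_force: 80.0
```

Request:
pendant:
  motion: [0, 0, 0, 0, 0, 0, 0.03, 0, 0, 0, 0, 0, 0, 0.05, 0, 0, 0, 0, 0, 0, 0.05, 0, 0, 0, 0, 0, -6, 0.05, 0, 0, 0, 0, 0, -14, 0.05, 0, 0, 0, 10, 2, -20, 0.05, 0, 0, 0, 18, 2, -20, 0.05, 0, 0, 0, 18, 2, -20, 0.05, 0, 0, 0, 18, 2, -20, 0.05]

```text
time_s: 5.95
ee_pos: [0.5174, 0.0788, 0.2986]
orientation: [[-0.973, 0.231, 0.002], [0.231, 0.973, 0.0], [-0.002, 0.001, -1.0]]
wrist_force: [0.0, 1.4, -0.1]
opening: 0.05
finger_force: 0.0
```

Run:
```python
from go import *
s=ctrl.state();print(inbox(s['ee_pos']))
ims=[]
for n in('top','side','wrist'):
    c,p,d=cap(n);np.savez(f'pics/{n}2.npz',p=p,d=d,K=c[0],D=c[1],R=c[2],t=c[3])
    print(n,[cv2.projectPoints(bw(q).reshape(1,3),cv2.Rodrigues(c[2])[0],c[3],c[0],c[1])[0].ravel().round() for q in((-.02,-.048,.119),(-.02,-.108,.119))]);ims.append(p)
    if n=='top':
        P=cloud(c,d);Z=P[...,2];m=(Z>.188)&(Z<.21)&(np.hypot(P[...,0]-.604,P[...,1]-.046)<.06)
        vv,uu=np.nonzero(m);print(m.sum());
        if m.sum()>20: print(inbox([*np.array(cv2.minAreaRect(onplane(c,np.c_[uu,vv],.199)[:,:2].astype(np.float32))[0]),0]))
a=cv2.resize(ims[0][115:205,225:345],(480,360))[...,::-1];b=cv2.resize(ims[1][120:240,220:340],(360,360))[...,::-1]
o=np.zeros((600,800,3),np.uint8);o[:300,:400]=cv2.resize(a,(400,300));o[:300,400:700]=cv2.resize(b,(300,300));o[300:,:400]=cv2.resize(ims[2],(400,300))[...,::-1]
cv2.imwrite('pics/o2.png',o)
```

```text
[-0.09378678  0.08897083  0.29856044]
top [array([281., 167.]), array([300., 172.])]
0
side [array([275., 192.]), array([278., 208.])]
wrist [array([122., 246.]), array([ 67., 245.])]
```

View pics/o2.png

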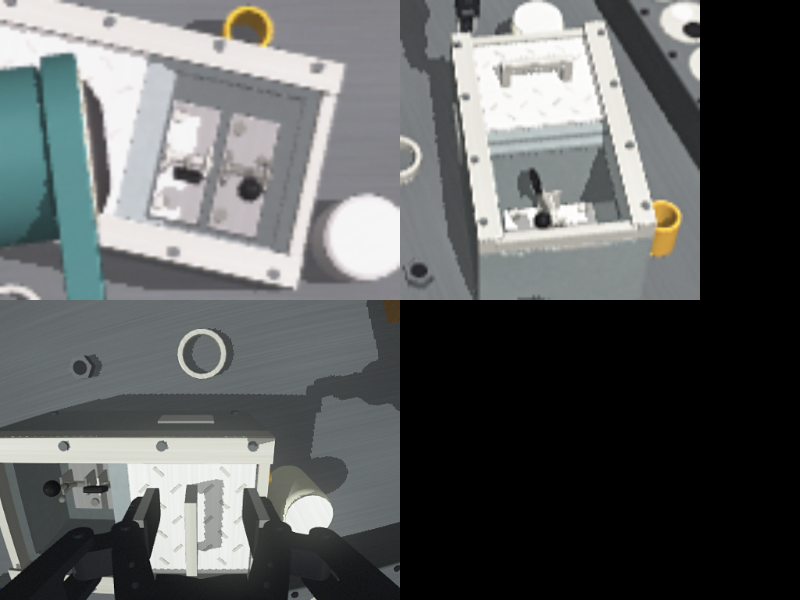

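The cover is parked on the deck. The ball knob is the right lever, at about top pixel (300,171), which agrees with the predicted (300,172). The paddle is the left lever. I move over the near side of the knob with the fingers shut.

In the tool's units: -0.197 m is -39.4, -0.048 m is -9.6.

Request:
pendant:
  motion: [0, 0, 0, -2, -8, 0, 0, 0, 0, 0, -4, -16, 0, 0, 0, 0, 0, -6, -24, 0, 0, 0, 0, 0, -8, -32, 0, 0, 0, 0, 0, -9.6, -39.4, 0, 0, 0, 0, 0, -9.6, -39.4, 0, 0, 0, 0, 0, -9.6, -39.4, 0, 0, 0, 0, 0, -9.6, -39.4, 8, 0, 0, 0, 0, -9.6, -39.4, 16, 0, 0, 0, 0, -9.6, -39.4, 16, 0, 0, 0, 0, -9.6, -39.4, 16, 0]
  clamp_n: 60

```text
time_s: 7.2
ee_pos: [0.519, -0.1236, 0.2185]
orientation: [[-0.973, 0.231, -0.001], [0.231, 0.973, 0.0], [0.001, 0.0, -1.0]]
wrist_force: [0.3, 0.2, 1.4]
opening: -0.0001
finger_force: 0.0
```

```bash
python3 go.py -.046 -.108 .132
```

Run:
```python
from go import *
c,p,d=cap('wrist');cv2.imwrite('pics/w3.png',p[...,::-1])
```

```text
t 7.2 box pose [-0.0453 -0.1076  0.2185] yaw -13.38 F [0.3 0.2 1.4]
tool shift [ 0.0007 -0.0005  0.0865]
```

View pics/w3.png

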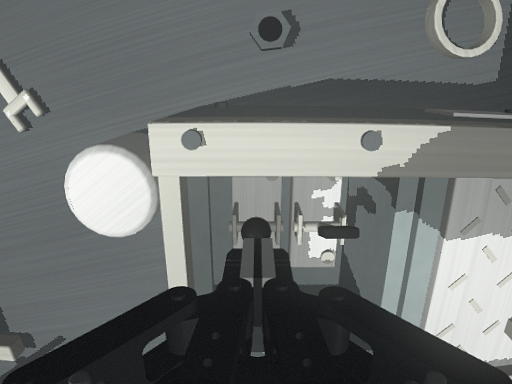

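The knob is at (256,228), in line with the fingers in y, and the paddle is at (338,232). I check the numbers by ray.

Run:
```python
from go import *
c=cam('wrist')
for uv in((256,228),(338,232)): print(inbox(onplane(c,[uv],.119)[0]))
```

```text
[-0.0259441 -0.1081527  0.119    ]
[-0.02262746 -0.04808418  0.119     ]
```

Request:
pendant:
  motion: [0, 0, 0, 0, 0, 6, 0, 0, 0, 0, 0, 0, 12, 0, 0, 0, 0, 0, 0, 16, 0, 0, 0, 0, 0, 0, 17.2, 0, 0, 0, 0, 0, 0, 17.2, 0]

```text
time_s: 7.75
ee_pos: [0.5194, -0.1242, 0.1331]
orientation: [[-0.973, 0.232, 0.001], [0.232, 0.973, -0.0], [-0.001, -0.0, -1.0]]
wrist_force: [-0.2, -0.1, 0.5]
opening: 0.0002
finger_force: 0.0
```

```bash
python3 go.py -.02 -.108 .132
```

```text
t 7.75 box pose [-0.0448 -0.108   0.1331] yaw -13.41 F [-0.2 -0.1  0.5]
tool shift [-0.0248  0.0001  0.0012]
```

In the tool's units: -0.027 m is -5.4, -0.02 m is -4.

Request:
pendant:
  motion: [0, 0, 0, -2.4, 0, 0, 0, 0, 0, 0, -4, 0, 0, 0, 0, 0, 0, -5.4, 0, 0, 0]

```text
time_s: 8.05
ee_pos: [0.5462, -0.1308, 0.1331]
orientation: [[-0.973, 0.232, 0.001], [0.232, 0.973, -0.0], [-0.001, -0.0, -1.0]]
wrist_force: [-4.6, -0.2, 2.7]
opening: -0.0005
finger_force: 1.9
```

Request:
pendant:
  motion: [0, 0, 0, -1.2, 0, 0, 0, 0, 0, 0, -2.4, 0, 0, 0, 0, 0, 0, -3.2, 0, 0, 0, 0, 0, 0, -3.2, 0, 0, 0]

```text
time_s: 8.45
ee_pos: [0.5612, -0.1343, 0.1317]
orientation: [[-0.973, 0.232, -0.0], [0.232, 0.973, 0.0], [0.0, 0.0, -1.0]]
wrist_force: [0.0, -0.5, -0.5]
opening: -0.0002
finger_force: 0.0
```

```bash
python3 go.py
```

```text
t 8.45 box pose [-0.0018 -0.1081  0.1317] yaw -13.42 F [ 0.  -0.5 -0.5]
```

In the tool's units: -0.007 m is -1.4, -0.004 m is -0.8.

Request:
pendant:
  motion: [0, 0, 0, -0.8, 0, 0, 0, 0, 0, 0, -1.4, 0, 0, 0, 0, 0, 0, -1.4, 0, 0, 0]

```text
time_s: 8.75
ee_pos: [0.5679, -0.136, 0.1317]
orientation: [[-0.973, 0.232, 0.0], [0.232, 0.973, -0.0], [-0.0, 0.0, -1.0]]
wrist_force: [0.5, 0.0, -0.0]
opening: 0.0002
finger_force: 0.0
```

```bash
python3 go.py
```

```text
t 8.75 box pose [ 0.0051 -0.1082  0.1317] yaw -13.43 F [ 0.5  0.  -0. ]
```

The force has dropped to zero, so the lever seems to have snapped over. I retreat and check.

Request:
pendant:
  motion: [0, 0, 0, 6, 0, 0, 0, 0, 0, 0, 9, 0, 0, 0, 0, 0, 0, 9, 0, -6, 0, 0, 0, 0, 9, 0, -14, 0, 0, 0, 0, 9, 0, -22, 0, 0, 0, 0, 9, 10, -26, 0.05, 0, 0, 0, 9, 20, -26, 0.05, 0, 0, 0, 9, 30, -26, 0.05, 0, 0, 0, 9, 37.4, -26, 0.05, 0, 0, 0, 9, 37.4, -26, 0.05, 0, 0, 0, 9, 37.4, -26, 0.05]

```text
time_s: 9.85
ee_pos: [0.5672, 0.0572, 0.2619]
orientation: [[-0.973, 0.23, 0.0], [0.23, 0.973, -0.0], [-0.0, -0.0, -1.0]]
wrist_force: [0.4, -0.3, -0.4]
opening: 0.0499
finger_force: 0.0
```

Run:
```python
from go import *
s=ctrl.state();print(inbox(s['ee_pos']))
pj=lambda c,q:cv2.projectPoints(bw(q).reshape(1,3),cv2.Rodrigues(c[2])[0],c[3],c[0],c[1])[0].ravel().round()
o=np.zeros((600,800,3),np.uint8)
for i,n in enumerate(('side','wrist','top')):
    c,p,d=cap(n);print(n,[pj(c,q) for q in((.035,-.108,.116),(-.019,-.048,.119))])
    q={'side':p[120:240,220:380],'wrist':p,'top':p[115:205,225:345]}[n]
    y,x=300*(i//2),400*(i%2);o[y:y+300,x:x+400]=cv2.resize(q,(400,300))[...,::-1]
cv2.imwrite('pics/o4.png',o)
```

```text
[-0.04032067  0.0795143   0.2618549 ]
side [array([296., 206.]), array([275., 192.])]
wrist [array([ 59., 262.]), array([110., 210.])]
top [array([303., 154.]), array([281., 167.])]
```

View pics/o4.png

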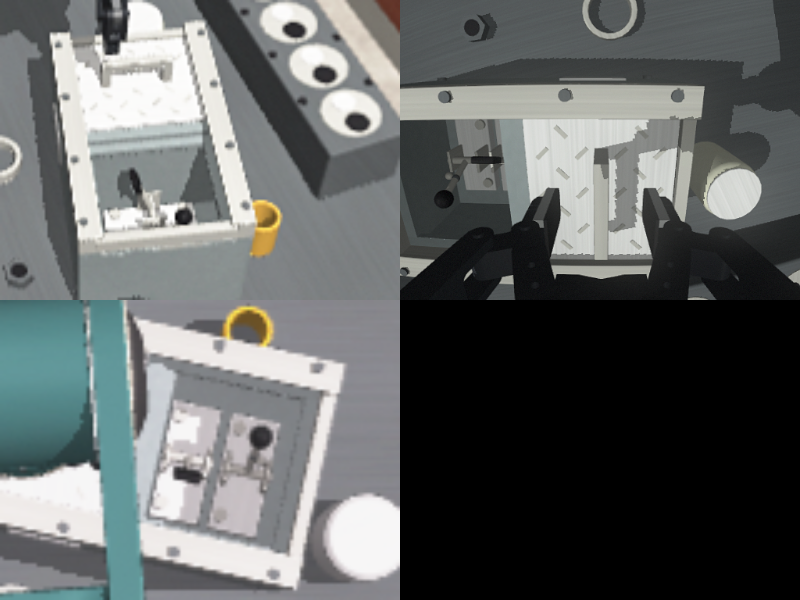

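The knob is at top pixel (303,156), where float should be, and it stays there. The paddle has not moved. I regrasp the handle.

In the tool's units: -0.037 m is -7.4, 0.063 m is 12.6.

Request:
pendant:
  motion: [0, 0, 0, -4, 0, 0, 0.06, 0, 0, 0, -7.4, 0, 2, 0.06, 0, 0, 0, -7.4, 0, 6, 0.06, 0, 0, 0, -7.4, -0.2, 11, 0.06, 0, 0, 0, -7.4, -0.2, 12.6, 0.06, 0, 0, 0, -7.4, -0.2, 12.6, 0.06, 0, 0, 0, -7.4, -0.2, 12.6, 0.03, 0, 0, 0, -7.4, -0.2, 12.6, 0, 0, 0, 0, -7.4, -0.2, 12.6, 0, 0, 0, 0, -7.4, -0.2, 12.6, 0, 0, 0, 0, -7.4, -0.2, 12.6, 0, 0, 0, 0, -7.4, -0.2, 12.6, 0]
  clamp_n: 80

```text
time_s: 11.2
ee_pos: [0.6031, 0.047, 0.2]
orientation: [[-0.973, 0.232, 0.002], [0.232, 0.973, -0.0], [-0.002, 0.0, -1.0]]
wrist_force: [-1.0, -0.2, 6.4]
opening: 0.0103
finger_force: 79.3
```

```bash
python3 go.py 0 .078 .198
```

```text
t 11.2 box pose [-0.003   0.0779  0.2   ] yaw -13.42 F [-1.  -0.2  6.4]
tool shift [-0.003   0.0001  0.002 ]
```

Request:
pendant:
  motion: [0, 0, 0, 0, 0, -0.8, 0, 0, 0, 0, 0, 0, -0.8, 0, 0, 0, 0, 0, -3, -0.8, 0, 0, 0, 0, 0, -7, -0.8, 0, 0, 0, 0, 0, -11, -0.8, 0, 0, 0, 0, 0, -15, -0.8, 0, 0, 0, 0, 0, -19, -0.8, 0, 0, 0, 0, 0, -23, -0.8, 0, 0, 0, 0, 0, -27, -0.8, 0, 0, 0, 0, 0, -29.6, -0.8, 0, 0, 0, 0, 0, -30.8, -0.8, 0, 0, 0, 0, 0, -30.8, -0.8, 0]

```text
time_s: 12.4
ee_pos: [0.5669, -0.1034, 0.2027]
orientation: [[-0.972, 0.233, -0.0], [0.233, 0.972, 0.0], [0.0, 0.0, -1.0]]
wrist_force: [0.5, 0.2, -5.4]
opening: 0.0102
finger_force: 78.2
```

```bash
python3 go.py 0 -.076 .2
```

```text
t 12.4 box pose [-0.0034 -0.0768  0.2027] yaw -13.47 F [ 0.5  0.2 -5.4]
tool shift [-0.0034  0.0008  0.0027]
```

In the tool's units: 0.012 m is 2.4, 0.008 m is 1.6.

Request:
pendant:
  motion: [0, 0, 0, 0, 0, 0.8, 0, 0, 0, 0, 0, 0, 1.6, 0, 0, 0, 0, 0, 0, 2.4, 0, 0, 0, 0, 0, 0, 2.4, 0, 0, 0, 0, 0, 0, 2.4, 0]

```text
time_s: 12.9
ee_pos: [0.5677, -0.1031, 0.1956]
orientation: [[-0.973, 0.232, 0.004], [0.232, 0.973, -0.002], [-0.005, -0.001, -1.0]]
wrist_force: [-18.1, -4.7, 37.4]
opening: 0.0101
finger_force: 85.6
```

```bash
python3 go.py 0 -.076 .192
```

```text
t 12.9 box pose [-0.0027 -0.0763  0.1956] yaw -13.4 F [-18.1  -4.7  37.4]
tool shift [-0.0026  0.0003  0.0036]
```

It caught partway down, with the reaction pointing towards the robot. I lift a little, nudge 1.5 mm nearer and lower again.

In the tool's units: -0.008 m is -1.6, -0.006 m is -1.2.

Request:
pendant:
  motion: [0, 0, 0, 0, 0, -1.6, 0, 0, 0, 0, 0.3, 0, -1.6, 0, 0, 0, 0, 0.3, 0, -1.2, 0, 0, 0, 0, 0.3, 0, -0.8, 0, 0, 0, 0, 0.3, 0, -0.4, 0, 0, 0, 0, 0.3, 0, -0.4, 0]

```text
time_s: 13.5
ee_pos: [0.5657, -0.1025, 0.1956]
orientation: [[-0.973, 0.232, 0.002], [0.232, 0.973, -0.001], [-0.002, -0.0, -1.0]]
wrist_force: [-16.1, -0.4, 30.4]
opening: 0.0102
finger_force: 84.6
```

```bash
python3 go.py 0 -.076 .192
```

```text
t 13.5 box pose [-0.0048 -0.0762  0.1956] yaw -13.42 F [-16.1  -0.4  30.4]
tool shift [-0.0048  0.0002  0.0036]
```

Request:
pendant:
  motion: [0, 0, 0, 0, 0, -0.6, 0, 0, 0, 0, 0, 0, -0.6, 0, 0, 0, 0, 0, 0, -0.6, 0.03, 0, 0, 0, 0, 0, -0.6, 0.05, 0, 0, 0, 0, 0, -0.6, 0.06, 0, 0, 0, 0, 0, -8, 0.06, 0, 0, 0, 0, 0, -14, 0.06, 0, 0, 0, 0, 8, -18, 0.06, 0, 0, 0, 0, 18, -18, 0.06, 0, 0, 0, 0, 28, -18, 0.06, 0, 0, 0, 0, 36, -18, 0.06, 0, 0, 0, 0, 36, -18, 0.06]

```text
time_s: 14.7
ee_pos: [0.6078, 0.0766, 0.282]
orientation: [[-0.974, 0.228, -0.001], [0.228, 0.974, 0.001], [0.001, 0.001, -1.0]]
wrist_force: [0.2, -1.1, -0.5]
opening: 0.0603
finger_force: 0.0
```

Run:
```python
from go import *
s=ctrl.state();print(s['time_s'],inbox(s['ee_pos']))
o=np.zeros((600,800,3),np.uint8)
for i,n in enumerate(('side','wrist','top')):
    c,p,d=cap(n)
    q={'side':p[120:240,220:380],'wrist':p,'top':p[115:205,225:345]}[n]
    y,x=300*(i//2),400*(i%2);o[y:y+300,x:x+400]=cv2.resize(q,(400,300))[...,::-1]
    P=cloud(c,d);d0=P[...,:2]-C
    X=d0[...,0]*np.cos(yaw)+d0[...,1]*np.sin(yaw);Y=-d0[...,0]*np.sin(yaw)+d0[...,1]*np.cos(yaw);Z=P[...,2]
    for nm,x,y in(('coverNL',-.055,-.03),('coverFL',.055,-.03),('coverNR',-.055,-.125),('coverFR',.055,-.125),('deck',0,.05),('deck2',0.04,.02),('bar',0,-.078),('lipN',-.09,-.08),('lipF',.09,-.08)):
        m=(abs(X-x)<(.012 if nm[0]!='b' else .03))&(abs(Y-y)<(.012 if nm[0]!='b' else .004));print(n,nm,m.sum(),np.nanmedian(Z[m]).round(4) if m.sum() else '')
cv2.imwrite('pics/o5.png',o)
```

```text
14.7 [-0.00533235  0.10781599  0.28198913]
side coverNL 51 0.1563
side coverFL 48 0.1571
side coverNR 57 0.1514
side coverFR 59 0.1509
side deck 270 0.3691
side deck2 46 0.1497
side bar 141 0.1869
side lipN 50 0.1729
side lipF 42 0.1728
wrist coverNL 897 0.1567
wrist coverFL 634 0.1566
wrist coverNR 0 
wrist coverFR 213 0.151
wrist deck 3149 0.3207
wrist deck2 698 0.15
wrist bar 1003 0.1547
wrist lipN 428 0.1729
wrist lipF 454 0.1728
top coverNL 66 0.1578
top coverFL 66 0.1581
top coverNR 62 0.1524
top coverFR 61 0.1519
top deck 192 0.6024
top deck2 62 0.1515
top bar 50 0.1956
top lipN 65 0.1744
top lipF 62 0.1741
```

View pics/o5.png

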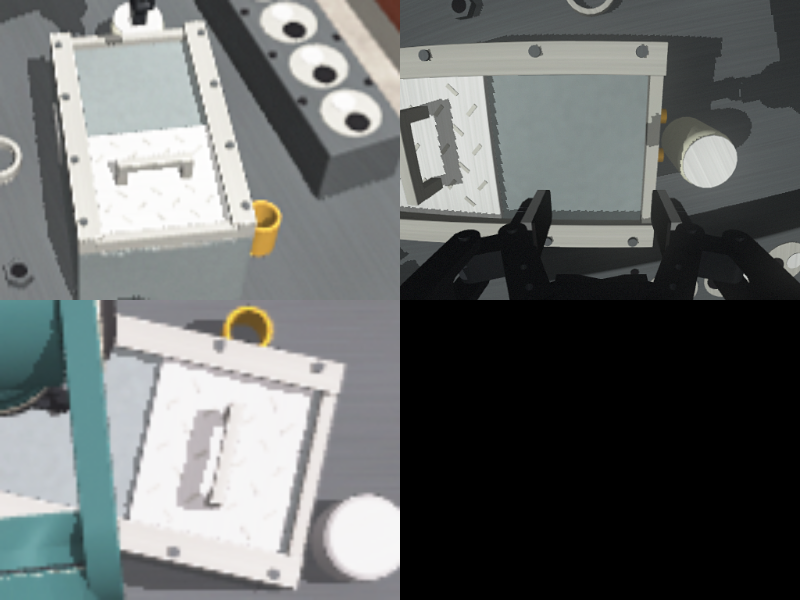

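The side and wrist views show the cover tilted. Its left edge still rests on the deck lip (+6 to 8 mm) and its right edge is down, so it needs 2–3 mm more to the right. I regrasp, lift, shift and lower.

Run:
```python
from go import *
c=cam('wrist')
for uv in((111,96),(128,275)): print('cover left edge',inbox(onplane(c,[uv],.157)[0]))
```

```bash
python3 go.py -.004 -.0785 .192
```

```text
cover left edge [-0.07941735 -0.00316648  0.157     ]
cover left edge [ 0.06940647 -0.00763329  0.157     ]
t 14.85 box pose [-0.0048  0.1036  0.2824] yaw -13.4 F [ 0.1 -0.  -0.5]
tool shift [-0.0009 -0.1821  0.0905]
```

In the tool's units: -0.187 m is -37.4, -0.15 m is -30, -0.2 degrees is -0.05.

Request:
pendant:
  motion: [0, 0, -0.05, 0, -10, 0, 0.06, 0, 0, -0.05, 0, -20, 0, 0.06, 0, 0, -0.05, -0.2, -30, 0, 0.06, 0, 0, -0.05, -0.2, -37.4, 2, 0.06, 0, 0, -0.05, -0.2, -37.4, 10, 0.06, 0, 0, -0.05, -0.2, -37.4, 16, 0.06, 0, 0, -0.05, -0.2, -37.4, 18, 0.06, 0, 0, -0.05, -0.2, -37.4, 18, 0.06]

```text
time_s: 15.65
ee_pos: [0.5643, -0.1102, 0.192]
orientation: [[-0.973, 0.23, -0.002], [0.23, 0.973, 0.0], [0.002, -0.0, -1.0]]
wrist_force: [-0.5, 0.7, 0.3]
opening: 0.0599
finger_force: 0.0
```

```bash
python3 go.py -.003 -.0785 .192
```

```text
t 15.65 box pose [-0.0044 -0.084   0.192 ] yaw -13.28 F [-0.5  0.7  0.3]
tool shift [-0.0014  0.0055 -0.    ]
```

Request:
pendant:
  motion: [0, 0, 0, -0.2, 1.2, 0, 0.06, 0, 0, 0, -0.2, 1.2, 0, 0.03, 0, 0, 0, -0.2, 1.2, 0, 0, 0, 0, 0, -0.2, 1.2, 0, 0, 0, 0, 0, -0.2, 1.2, 0, 0, 0, 0, 0, -0.2, 1.2, 0, 0, 0, 0, 0, -0.2, 1.2, -0.8, 0, 0, 0, 0, -0.2, 1.2, -1.6, 0, 0, 0, 0, -0.2, 1.2, -2, 0, 0, 0, 0, -0.2, 1.2, -2, 0]
  clamp_n: 80

```text
time_s: 16.65
ee_pos: [0.5673, -0.104, 0.2029]
orientation: [[-0.973, 0.229, -0.0], [0.229, 0.973, -0.0], [-0.0, -0.0, -1.0]]
wrist_force: [-1.6, 0.6, -3.3]
opening: 0.0106
finger_force: 78.3
```

```bash
python3 go.py -.003 -.079 .2
```

```text
t 16.65 box pose [-0.0029 -0.0772  0.2029] yaw -13.23 F [-1.6  0.6 -3.3]
tool shift [ 0.0001 -0.0018  0.0029]
```

In the tool's units: 0.009 m is 1.8, 0.007 m is 1.4, -0.2 degrees is -0.05.

Request:
pendant:
  motion: [0, 0, -0.05, 0, -0.4, 0, 0, 0, 0, -0.05, 0, -0.4, 0, 0, 0, 0, -0.05, 0, -0.4, 0.8, 0, 0, 0, -0.05, 0, -0.4, 1.4, 0, 0, 0, -0.05, 0, -0.4, 1.8, 0, 0, 0, -0.05, 0, -0.4, 1.8, 0]

```text
time_s: 17.25
ee_pos: [0.5667, -0.1059, 0.1933]
orientation: [[-0.974, 0.225, -0.001], [0.225, 0.974, 0.0], [0.001, -0.0, -1.0]]
wrist_force: [0.1, -1.6, -4.7]
opening: 0.0105
finger_force: 78.2
```

```bash
python3 go.py -.003 -.079 .2
```

```text
t 17.25 box pose [-0.003  -0.0792  0.1933] yaw -13.03 F [ 0.1 -1.6 -4.7]
tool shift [-0.      0.0002 -0.0067]
```

In the tool's units: 0.003 m is 0.6, 0.002 m is 0.4, 0.4 degrees is 0.1.

Request:
pendant:
  motion: [0, 0, 0.1, 0, 0, 0.2, 0, 0, 0, 0.1, 0, 0, 0.4, 0, 0, 0, 0.1, 0, 0, 0.6, 0, 0, 0, 0.1, 0, 0, 0.6, 0]

```text
time_s: 17.65
ee_pos: [0.567, -0.1058, 0.1912]
orientation: [[-0.973, 0.232, 0.001], [0.232, 0.973, 0.0], [-0.001, 0.0, -1.0]]
wrist_force: [0.2, 1.9, -0.1]
opening: 0.0104
finger_force: 78.8
```

```bash
python3 go.py
```

```text
t 17.65 box pose [-0.0028 -0.0791  0.1912] yaw -13.42 F [ 0.2  1.9 -0.1]
```

The load has come off at a seated height. I press lightly by 1 mm, release, retreat and check flushness.

In the tool's units: 0.18 m is 36, 0.13 m is 26.

Request:
pendant:
  motion: [0, 0, 0, 0, 0, 0.3, 0, 0, 0, 0, 0, 0, 0.3, 0, 0, 0, 0, 0, 0, 0.1, 0, 0, 0, 0, 0, 0, 0.1, 0.03, 0, 0, 0, 0, 0, 0.1, 0.05, 0, 0, 0, 0, 0, 0, 0.06, 0, 0, 0, 0, 0, -8, 0.06, 0, 0, 0, 0, 0, -16, 0.06, 0, 0, 0, 0, 8, -20, 0.06, 0, 0, 0, 0, 16, -24, 0.06, 0, 0, 0, 0, 26, -24, 0.06, 0, 0, 0, 0, 36, -24, 0.06]

```text
time_s: 18.85
ee_pos: [0.6089, 0.0708, 0.3117]
orientation: [[-0.972, 0.233, 0.001], [0.233, 0.972, 0.0], [-0.001, 0.0, -1.0]]
wrist_force: [1.2, -0.4, -0.3]
opening: 0.0599
finger_force: 0.0
```

Request:
pendant:
  motion: [0, 0, 0, 10, 4, 0, 0.06, 0, 0, 0, 20, 8, 0, 0.06, 0, 0, 0, 24, 12, 0, 0.06, 0, 0, 0, 24, 12, 0, 0.06]
  lines: "1,2"

```text
time_s: 19.25
ee_pos: [0.5038, 0.1579, 0.3114]
```

```bash
python3 - <<'E'
from go import *
o=np.zeros((600,800,3),np.uint8)
for i,n in enumerate(('side','top')):
    c,p,d=cap(n)
    q=p if n=='top' else p[120:240,220:380]
    o[300*i:300*i+300,:400]=cv2.resize(q,(400,300))[...,::-1]
    P=cloud(c,d);d0=P[...,:2]-C
    X=d0[...,0]*np.cos(yaw)+d0[...,1]*np.sin(yaw);Y=-d0[...,0]*np.sin(yaw)+d0[...,1]*np.cos(yaw);Z=P[...,2]
    for nm,x,y in(('coverNL',-.055,-.03),('coverFL',.055,-.03),('coverNR',-.055,-.125),('coverFR',.055,-.125),('deck2',0.04,.02),('lipN',-.09,-.08)):
        m=(abs(X-x)<.012)&(abs(Y-y)<.012);print(n,nm,m.sum(),np.nanmedian(Z[m]).round(4) if m.sum() else '')
    if n=='top':o[300:,400:]=cv2.resize(p[115:205,225:345],(400,300))[...,::-1]
cv2.imwrite('pics/o6.png',o)
E
```

```text
side coverNL 51 0.1503
side coverFL 42 0.1504
side coverNR 58 0.1506
side coverFR 52 0.1499
side deck2 44 0.1491
side lipN 56 0.1728
top coverNL 62 0.1517
top coverFL 63 0.1511
top coverNR 63 0.1508
top coverFR 61 0.1511
top deck2 62 0.1515
top lipN 65 0.174
```

View pics/o6.png

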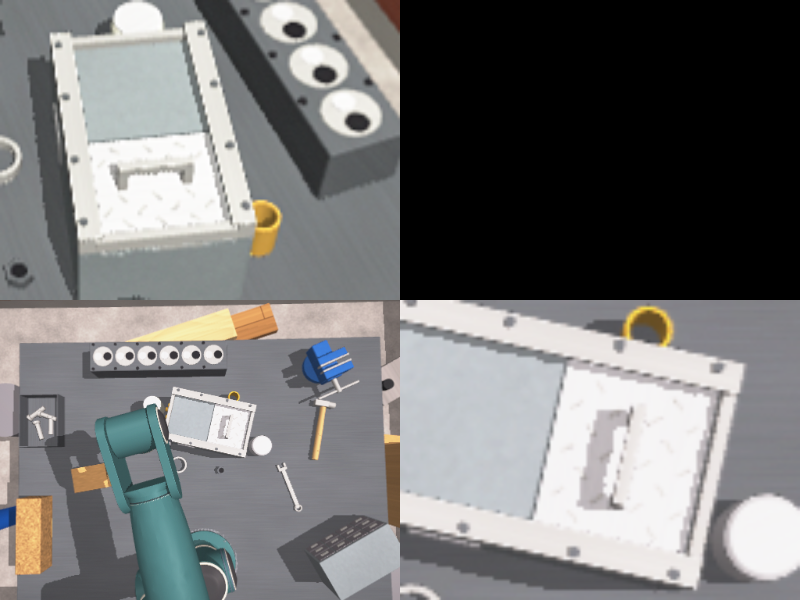

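The cover is flush with the deck at all four corners (z about 0.150 in the side view), and the bystanders have not moved.

```bash
python3 -c "from station import ctrl;print(ctrl.finish_job())"
```

```text
the job is handed in; nothing more can be done
None
```

The job is handed in at about 19 s: I parked the cover, pushed the ball lever into the float notch (the paddle looked unmoved), and put the cover back flush in its seat on the second try, after it first caught tilted on the deck edge.

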